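# Level the instrument shelf on its foot

### The job

Stand the loose pocket spirit level lengthwise on the hinged aluminium shelf, base down, and let go of it, and turn the black knob of the shelf's levelling foot until, with the level pressed down by the fingers so that the shelf bears firmly on its foot, the bubble stands between the two lines. The shelf springs up when released, so finish while still pressing the level down, touching nothing but the level. Leave the other things on the bench where they are.

Things in the scene. Friction and masses are not known exactly. Their poses are not given: they have to be found in the camera images.
- level: loose pocket spirit level, aluminium bar 24 (x) x 110 (y) x 30 mm (z, up), about 0.2 kg, lying base down on the bench; origin at the centre of its underside. Its ends (30 mm long each) are flat on top, 30 mm high; the middle 50 mm is a saddle 18 mm high with the vial along y, its top at 30 mm. Grip it across its width at the middle. A plain profile offcut 30x120x30 mm near it is not the level
- level_end (a point): on the flat top of the level's +y end, 40 mm from its middle and 30 mm above its underside; the same flat is at the -y end. Press on the flat that is nearer to the foot
- bubble (a joint): white bubble of the level, in rad: the slope of the level's y axis (positive: +y end higher, bubble toward +y), settled in about 1.5 s, limited to +-0.072. It moves 2.5 mm along the vial per 0.01 rad; it is 12 mm long and the two black lines are 18 mm apart, so it lies between them within +-0.012
- platform: fixed base of the shelf, 120 (x) x 260 (y) x 10 mm; origin at the centre of its underside on the bench. The shelf is hinged between two cheeks (78 mm high) near its +y end, the levelling foot stands near its -y end
- shelf: hinged aluminium board 100 (x) x 226 (y) x 10 mm; origin on the hinge axis (along x, 70 mm above the bench, at y = +105 mm of the platform); it reaches from y = +6 to -220 mm, top at z = +5 mm. A spring holds the foot end up at a slope of 0.08 rad; 5 to 8 N on the level's flat nearer the foot press it down until it bears on the foot (10 to 15 N seat it firmly), 200 mm from the hinge
- shelf_rest (a point): point on the board's top, mid-width, 90 mm from the hinge axis: where the middle of the level belongs, its y along the board's y (either way round); up to 20 mm off along the board or 25 mm across is good. The foot's axis is 110 mm from here toward -y
- foot: levelling foot: steel screw with a domed collar under the board, rising and sinking with the knob; upright axis at y = -95 mm of the platform; origin on that axis near the bench. As found it is too low: the pressed shelf slopes down toward it by 0.035 to 0.07 rad
- foot_knob (a joint): turn of the foot's knob in rad, 0 at the start, range -0.6 to 2.2; counterclockwise from above is positive and raises foot and knob by 10 mm per rad (the pressed shelf's slope changes by 0.05 rad per rad). It stays where it is left; 0.15 N m turn it
- knob_grip (a point): on the knob's axis, 12 mm under its top, at the height to grip (120 to 140 mm above the bench); black ribbed round knob, 41 mm in diameter, 28 mm tall

How it is judged (in metres and radians):
On the way:
1. the level lies lengthwise on the shelf, released (z of level in the frame of shelf_rest between -0.004 and 0.004 m and x of level in the frame of shelf_rest between -0.04 and 0.04 m and y of level in the frame of shelf_rest between -0.04 and 0.04 m and angle between the y axis of level and the y axis of shelf, either way round below 0.2 rad and contact force between the fingers and level below 0.1 N), for 0.2 s.
At the end, for the whole second after the job is handed in: the fingers press the level with more than 3 N, the shelf bears on its foot with more than 0.5 N, the bubble is between the lines (within 0.0125 rad, 3 mm), the level lies flat and lengthwise on the shelf (within 40 mm of its place each way and 0.2 rad), and the robot touches neither shelf nor foot (value of joint bubble between -0.0125 and 0.0125 rad and contact force between the fingers and level above 3 N and contact force between shelf and foot above 0.5 N and contact force between each of the arm, the fingers and shelf below 0.5 N and contact force between each of the arm, the fingers and foot below 0.5 N and z of level in the frame of shelf_rest between -0.003 and 0.003 m and x of level in the frame of shelf_rest between -0.04 and 0.04 m and y of level in the frame of shelf_rest between -0.04 and 0.04 m and angle between the y axis of level and the y axis of shelf, either way round below 0.2 rad and angle between the z axis of level and the z axis of shelf, either way round below 0.03 rad and linear speed of level below 0.02 m/s); the arm keeps its last pose, push and grip.
It fails at once if another thing on the bench was moved by more than 30 mm (distance of any of offcut, canister, case, hex_key from where it was at the start of the episode above 0.03 m).
It also fails if it takes over 72 s, if anything falls off the work surface, if the arm or the gripper's body presses on something with over 40 N, if the wrist force passes 120 N, or if a joint passes its speed limit or range.

### The arm

A 6-joint arm with a two-finger parallel gripper is mounted at the origin on a cart in front of the work surface, level with it; the furniture and walls round the work are solid. World frame = base frame: x ahead of the robot, y to its left, z up, the work surface at z = 0. Lengths are in mm, angles in degrees, forces in N, time in s.
With the tool pointing down it reaches from about 350 to 850 mm from the base axis. Payload 8.1 kg.
Tool frame: the origin (TCP) lies midway between the tips of the shut fingers; the grasp point (between the pads) lies 19 mm behind it; x points along the fingers, z is the direction in which the jaws open and shut, and the axes are right-handed (so a half turn about x gives the same grasp; the last joint's range is limited). The gripper opens to 85 mm and grips with 20 to 120 N. Pads are 22 mm wide; open, the fingers measure 114 mm over their backs; the gripper's body (76 mm by 85 mm) begins 54 mm behind the grasp point. The pads swing forward as they close: fully open they stand 13 mm farther back than shut.
Start: joints at [-75.195, 7.471, 85.268, -0, 87.261, -4.893], TCP at [202.26, -564.886, 231.292] pointing down, gripper open.
Joint ranges: [-169.43, 169.43], [-51.17, 129.36], [1.28, 143.12], [-76.62, 256.62], [0, 156.53], [-152.29, 152.29]. Speed limits (degrees/s): [136.94, 136.94, 159.86, 180, 180, 180].

### API

Orientations are given as [roll, pitch, yaw] about the fixed x, y, z axes, in that order (R = Rz(yaw) Ry(pitch) Rx(roll)).
In Python, from bench import r gives the robot as it stands. The module is installed in compiled form; this text tells all that it offers.
- The arm moves only by the tool servo_tool, never from a script. Its argument "commands" is a list that holds one entry, the list of rows, each a list of 7 numbers: the closure in counts, from 0 (fully open) to 255 (shut), then the shift along the tool's x, y, z in cm, then the turn, a rotation vector about the tool's x, y, z in degrees. A call has 1 to 8 rows; each row is the pose to reach, as a shift and turn from the pose commanded when the call began, along the tool's axes at that moment; what a row does not reach only later rows make up. A row lasts 1/10 s, in which the tool goes at most 50 mm and 8.59 degrees, less where a joint would pass 70% of its speed; a pose out of reach is approached as far as the arm can. A call with a gripper value outside its range is refused whole. The fingers move at their own pace and stop on an object; "force" is the grip in N (left out, the last holds). Time passes only in rows, so rows that repeat a pose let the fingers close. It gives the time, the measured TCP pose, the force and the opening at its end, in the units of the state.
- r.sense(): the state, without advancing time (a new reading comes with each control period).
- r.snapshot(name): name is "scene" or "top"; returns (picture, depth): 400x640x3 uint8, red, green, blue; 400x640 float32, mm along the optical axis (not along the pixel's ray), 0 where there is no reading.
- r.calibration(name): a dict with "fx", "fy", "cx", "cy" (pixels), "pose" (4x4, takes a point from camera to world coordinates). Camera axes: x right, y down, z forward; pixel columns grow to the right and rows downward; lengths in mm; the calibration is good to about 2 mm. A picture is of the moment at which its call begins. calibration takes no time and is no camera call.
- r.hand_in(): hands the job in, once; it reports no verdict.
The state is a dict: "time": time; "joint_pos": joint angles; "qd": joint speeds; "joint_efforts": joint torques, N m; "tool_pos": TCP position; "tcp_rot": TCP orientation; "ft_force": force on the tool from outside, world axes, zero at the start; "wrist_torque": the same for the moment, N m; "finger_gap": finger opening in mm.
Only numpy, scipy, OpenCV 4.12 (cv2) and the standard library are available. Lean on these libraries where they do the work, as an engineer would, in place of code of your own. Each camera call takes 0.05 s, during which the arm holds its last target.

## Working session

There is one attempt and no reset: what is moved stays moved. The work goes in short steps, Python scripts to look and compute and a tool call to move; the robot and the scene stay as the last step left them, time stands still between calls to the robot, and variables do not carry over. Pictures are saved under pics/ and viewed, and the job is handed in when it is done.

Besides the shell and the picture viewer there is one more tool, called after "Request:" by a JSON object that holds its "method" and its "body". servo_tool: Moves the arm, as the interface text tells. Its arguments: {"type":"object","properties":{"commands":{"type":"array","items":{"type":"array","items":{"type":"array","items":{"type":"number"}}}},"force":{"type":"number"}},"required":["commands"]}

```bash
mkdir -p pics; ls; python3 - <<'E'
from bench import r
import cv2, numpy as np
for n in("scene","top"):
    p,d=r.snapshot(n); cv2.imwrite(f"pics/{n}0.png",p[:,:,::-1]); np.save(f"pics/{n}0.npy",d)
    c=r.calibration(n); print(n,c["fx"],c["fy"],c["cx"],c["cy"]); print(np.round(c["pose"],3))
s=r.sense(); print(s["time"],s["tool_pos"],s["tcp_rot"],s["ft_force"],s["finger_gap"])
E
```

```text
pics
scene 378.50369568778564 378.50369568778564 315.5384590642768 192.3868989304304
[[-7.49000e-01 -5.05000e-01  4.29000e-01  1.46380e+02]
 [-6.63000e-01  5.78000e-01 -4.76000e-01  4.32281e+02]
 [-8.00000e-03 -6.41000e-01 -7.68000e-01  7.32646e+02]
 [ 0.00000e+00  0.00000e+00  0.00000e+00  1.00000e+00]]
top 386.71355434666464 386.71355434666464 324.8641645782824 197.84381343805464
[[-2.30000e-02 -9.92000e-01  1.27000e-01  4.38619e+02]
 [-1.00000e+00  2.10000e-02 -2.40000e-02 -4.37000e+01]
 [ 2.10000e-02 -1.28000e-01 -9.92000e-01  9.22989e+02]
 [ 0.00000e+00  0.00000e+00  0.00000e+00  1.00000e+00]]
0.1 [ 202.11583144 -564.40165031  230.30922375] [175.34755723  89.90178779 105.04477024] [ 0.08965374  0.87286847 -0.0891647 ] 85.57739456903133
```

View pics/scene0.png

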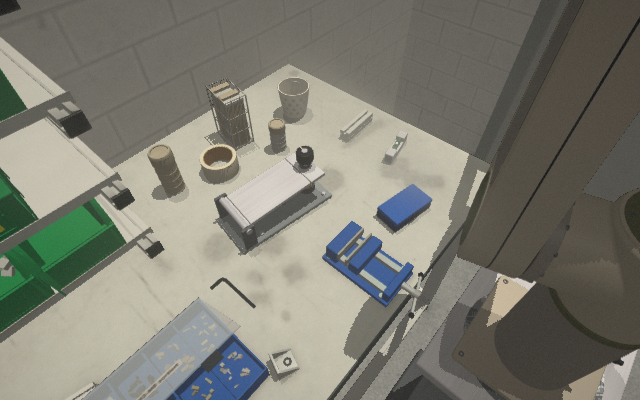

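View pics/top0.png

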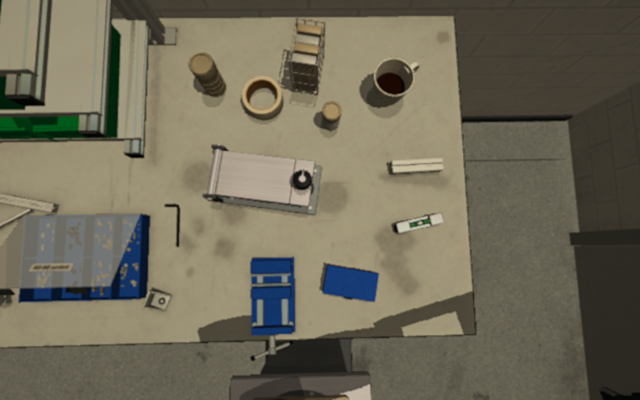

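The top view shows the level (green vial) near (418,222), the offcut at (416,166), and the shelf around (262,180) with its black knob at (302,180). I'll measure these next.

```bash
cat > h.py <<'E'
import numpy as np, cv2
from bench import r
def ray(n,u,v,z):
    c=r.calibration(n); P=np.array(c["pose"]); d=P[:3,:3]@np.array([(u-c["cx"])/c["fx"],(v-c["cy"])/c["fy"],1.]); o=P[:3,3]
    return o+d*(z-o[2])/d[2]
def cloud(n,d):
    c=r.calibration(n); P=np.array(c["pose"]); v,u=np.mgrid[:400,:640]
    p=np.stack([(u-c["cx"])/c["fx"]*d,(v-c["cy"])/c["fy"]*d,d],-1)
    w=p@P[:3,:3].T+P[:3,3]; w[d==0]=np.nan
    return w
def proj(n,p):
    c=r.calibration(n); P=np.array(c["pose"]); q=P[:3,:3].T@(np.array(p)-P[:3,3])
    return q[0]/q[2]*c["fx"]+c["cx"],q[1]/q[2]*c["fy"]+c["cy"]
def crop(n,p,box,name,k=6):
    a,b,c,d=box; cv2.imwrite("pics/"+name,cv2.resize(p[b:d,a:c,::-1],None,fx=k,fy=k,interpolation=cv2.INTER_CUBIC))
def st():
    s=r.sense(); print("t",s["time"],"tcp",np.round(s["tool_pos"],1),np.round(s["tcp_rot"],1),"F",np.round(s["ft_force"],2),"M",np.round(s["wrist_torque"],2),"gap",round(s["finger_gap"],1),"q",np.round(s["joint_pos"],1))
    return s
E
python3 - <<'E'
from h import *
p=cv2.imread("pics/top0.png")[:,:,::-1]; d=np.load("pics/top0.npy")
crop("top",p,(380,150,460,240),"c1.png",6); crop("top",p,(195,135,335,225),"c2.png",5)
w=cloud("top",d)
def cc(m,name):
    n,l,s,c=cv2.connectedComponentsWithStats(m.astype(np.uint8))
    for i in range(1,n):
        if s[i,4]>40:
            q=w[l==i]; q=q[:,:]; print(name,s[i],"mean",np.nanmean(q,0).round(1),"zmed",np.nanpercentile(q[:,2],[5,50,95]).round(1),end=" ")
            R=cv2.minAreaRect(q[~np.isnan(q[:,0]),:2].astype(np.float32)); print(np.round(R[0],1),np.round(R[1],1),round(R[2],1))
roi=np.zeros((400,640),bool); roi[140:245,200:458]=1
cc(roi&(w[...,2]>12),"z>12")
cc(roi&(w[...,2]>110),"z>110")
# shelf heights
for u in range(215,325,8): print(u,w[165,u].round(1),w[195,u].round(1))
E
```

```text
z>12 [ 202  144  116   68 4868] mean [594.2  79.2  84.8] zmed [ 74.6  83.4 134.2] [595.4  77.8] [241.2 125.3] 80.9
z>12 [391 157  52  17 689] mean [ 627.6 -283.6   28.1] zmed [20.5 29.5 32.7] [ 628.3 -284.8] [ 30.8 121.4] 1.9
z>12 [394 213  49  20 497] mean [ 491.2 -281.3   26.5] zmed [16.6 28.4 32.3] [ 491.4 -282.3] [ 23.9 111. ] 11.7
z>110 [292 169  20  21 308] mean [579.6 -15.7 134.6] zmed [122.2 136.  138.7] [580.9 -15.1] [38.8 39.3] 44.7
215 [625.1 177.5  78.6] [558.4 177.2  76.5]
223 [625.2 160.3  76.9] [558.7 160.9  71.8]
231 [624.4 142.2  78.9] [557.3 141.6  79.2]
239 [624.2 124.8  78.1] [556.6 123.7  81.8]
247 [622.9 106.3  82.8] [556.2 106.2  82.3]
255 [623.1  89.1  80.3] [555.5  88.5  84.2]
263 [621.5  70.6  86.1] [555.2  71.1  83.8]
271 [621.7  53.4  83.6] [554.4  53.3  87.1]
279 [620.7  35.5  86.7] [553.8  35.8  88.8]
287 [620.   17.8  88.2] [553.6  18.6  87.6]
295 [6.195e+02 2.000e-01 8.920e+01] [553.    1.1  89.3]
303 [618.7 -17.4  91.3] [552.4 -16.3  91.4]
311 [618.  -34.9  93.1] [563.  -32.7  10.7]
319 [635.3 -53.3  11.3] [ 5.641e+02 -5.180e+01  2.000e-01]
```

```bash
python3 - <<'E'
from h import *
p=cv2.imread("pics/scene0.png")[:,:,::-1]
crop("scene",p,(200,130,340,260),"c3.png",5);crop("scene",p,(330,95,430,170),"c4.png",6)
E
```

```text
(no output)
```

View pics/c1.png

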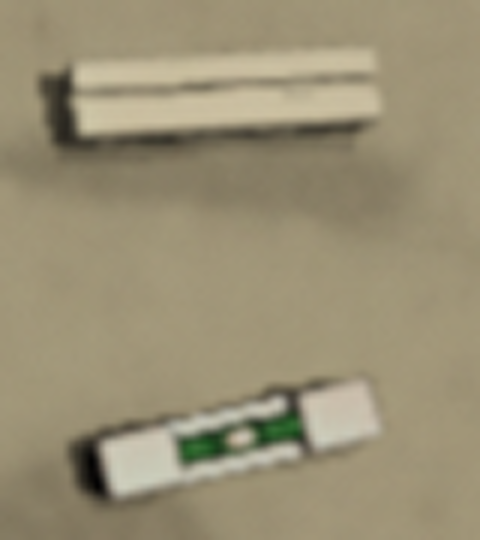

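View pics/c2.png

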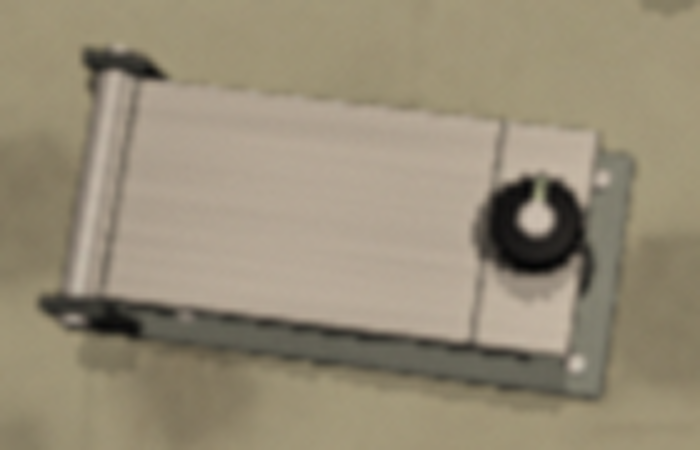

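View pics/c3.png

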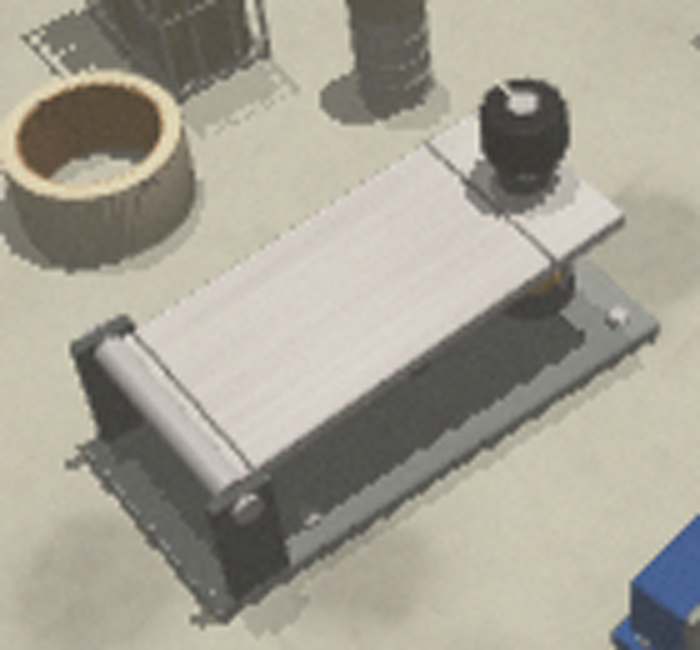

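View pics/c4.png

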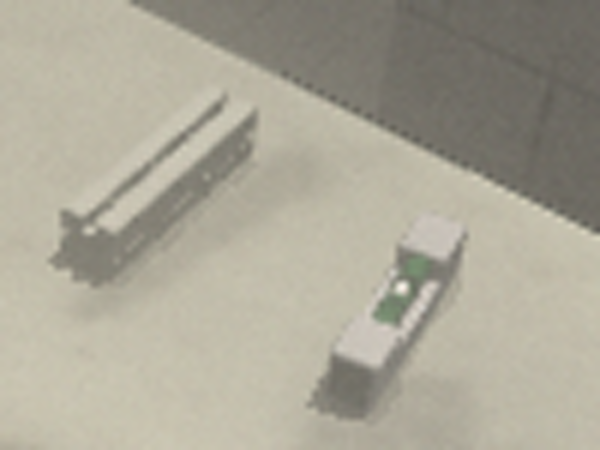

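```bash
python3 - <<'E'
from h import *
f=lambda u,o,k:o+(u+.5)/k-.5
# level
pts=[ray("top",f(a,380,6),f(b,150,6),30) for a,b in((97,440),(112,497),(382,433),(370,377))]
P=np.array(pts); print(P.round(1)); c=P.mean(0); ax=(P[0]+P[1]-P[2]-P[3])[:2]/2
print("level c",c.round(1),"len",np.linalg.norm(ax),"axis ang",np.degrees(np.arctan2(ax[1],ax[0])), "w",np.linalg.norm(P[0]-P[1]),np.linalg.norm(P[2]-P[3]))
# green vial centroid
p=cv2.imread("pics/top0.png")[:,:,::-1].astype(int)
g=(p[...,1]>p[...,0]+25)&(p[...,1]>p[...,2]+20); g[:, :385]=0
vv,uu=np.nonzero(g); print(len(vv), ray("top",uu.mean(),vv.mean(),28).round(1))
# shelf corners on the plane
w=cloud("top",np.load("pics/top0.npy"))
m=np.zeros((400,640),bool); m[140:225,200:325]=1; m&=(w[...,2]>70)&(w[...,2]<105)
q=w[m]; 
# use columns between: edges
A=np.c_[q[:,:2],np.ones(len(q))]; s=np.linalg.lstsq(A,q[:,2],rcond=None)[0]; print("plane",s)
for _ in range(5):
    e=np.abs(A@s-q[:,2])<4; s=np.linalg.lstsq(A[e],q[e,2],rcond=None)[0]
print("plane",s, "slope",np.hypot(*s[:2]),"dir",np.degrees(np.arctan2(s[1],s[0])))
q=q[e]; R=cv2.minAreaRect(q[:,:2].astype(np.float32)); print(R, cv2.boxPoints(R))
for a,b in((597,131),(572,354),(140,80),(105,298),(503,120),(472,342),(125,70),(95,70),(65,295)):
    z=80
    for _ in range(10):
        x=ray("top",f(a,195,5),f(b,135,5),z); z=s[0]*x[0]+s[1]*x[1]+s[2]
    print((a,b),x.round(1))
print("knob top",[ray("top",302.0,179.,z).round(1) for z in(132,138,144)])
k=w[m*0+(w[...,2]>125)>0] if 0 else w[160:200,285:320].reshape(-1,3); k=k[k[:,2]>120]; print(np.percentile(k[:,2],[5,25,50,75,95]))
E
```

```text
[[ 491.1 -228.    30. ]
 [ 469.  -232.8   30. ]
 [ 491.3 -339.    30. ]
 [ 513.2 -335.7   30. ]]
level c [ 491.1 -283.9   30. ] len 109.23199992077785 axis ang 101.7377008037339 w 22.576558476631565 22.10416561657176
44 [ 490.7 -284.5   28. ]
plane [-9.79540560e-03 -7.50676733e-02  9.55294939e+01]
plane [-1.14230502e-02 -7.56448616e-02  9.65755689e+01] slope 0.07650249124561159 dir -98.58729305158838
((596.0258178710938, 81.41947174072266), (233.86734008789062, 125.27761840820312), 80.892333984375) [[515.66724  -24.12487 ]
 [639.3655   -43.955086]
 [676.3844   186.9638  ]
 [552.68616  206.79404 ]]
(597, 131) [627.4 -41.7  92.6]
(572, 354) [529.3 -28.9  92.7]
(140, 80) [657.9 161.5  76.8]
(105, 298) [560.1 175.8  76.9]
(503, 120) [ 6.338e+02 -4.000e-01  8.940e+01]
(472, 342) [535.8  14.3  89.4]
(125, 70) [662.8 168.4  76.3]
(95, 70) [663.3 182.   75.2]
(65, 295) [562.  193.7  75.5]
knob top [array([580.4, -16.1, 132. ]), array([579.3, -16.3, 138. ]), array([578.2, -16.6, 144. ])]
[128.48877252 134.85836398 136.15453018 137.24475799 138.73980445]
```

```bash
cat >> h.py <<'E'
from scipy.spatial.transform import Rotation as Ro
def Rt(psi,tilt=0):
    a=np.radians(psi); z=np.array([np.cos(a),np.sin(a),0]); x=np.array([0,0,-1.]); y=np.cross(z,x)
    return np.c_[x,y,z]
def go(pos,psi,cur=None):
    s=r.sense(); R=Ro.from_euler("xyz",s["tcp_rot"],degrees=True).as_matrix(); p=np.array(s["tool_pos"])
    if cur: p=np.array(cur[0],float); R=Rt(cur[1])
    z=R[:,2]; print("now psi",np.degrees(np.arctan2(z[1],z[0])).round(2),"tilt",np.degrees(np.arccos(-R[2,0])).round(2))
    print("shift cm",(R.T@(np.array(pos)-p)/10).round(2),"rot",np.degrees(Ro.from_matrix(R.T@Rt(psi)).as_rotvec()).round(2))
E
python3 -c "
from h import *
st();go((491,-284,100),11.7)
go((491,-284,100),11.7,((202.26,-564.886,231.292),-70.3))"
```

```text
t 0.1 tcp [ 202.1 -564.4  230.3] [175.3  89.9 105. ] F [ 0.09  0.87 -0.09] M [-0.02 -0.01 -0.06] gap 85.6 q [-75.2   7.5  85.3  -0.   87.3  -4.9]
now psi -70.3 tilt 0.1
shift cm [ 13.06  36.65 -16.64] rot [-8.2e+01 -7.0e-02 -8.0e-02]
now psi -70.3 tilt 0.0
shift cm [ 13.13  36.65 -16.71] rot [-82.   0.   0.]
```

Request:
{"method": "servo_tool", "body": {"commands": [[[0,13.1,36.65,-16.7,-82,0,0],[0,13.1,36.65,-16.7,-82,0,0],[0,13.1,36.65,-16.7,-82,0,0],[0,13.1,36.65,-16.7,-82,0,0],[0,13.1,36.65,-16.7,-82,0,0],[0,13.1,36.65,-16.7,-82,0,0],[0,13.1,36.65,-16.7,-82,0,0],[0,13.1,36.65,-16.7,-82,0,0]]]}}

```text
time: 0.9
tool_pos: [475.9, -298.0, 106.7]
tcp_rot: [152.2, 90.0, 151.0]
ft_force: [0.1, -0.7, 0.0]
finger_gap: 85.6
```

```bash
python3 -c "
from h import *
st();go((491,-284,100),11.7)"
```

```text
t 0.9 tcp [ 475.9 -298.   106.7] [152.2  90.  151. ] F [ 0.15 -0.69  0.05] M [-0.03 -0.01  0.02] gap 85.6 q [-37.3   7.   99.2  -0.   73.9 -36.1]
now psi -1.2 tilt 0.02
shift cm [0.67 1.43 1.48] rot [-1.29e+01 -2.00e-02 -1.00e-02]
```

Request:
{"method": "servo_tool", "body": {"commands": [[[0,0.65,1.4,1.5,-12.9,0,0],[0,0.65,1.4,1.5,-12.9,0,0],[0,0.65,1.4,1.5,-12.9,0,0],[0,0.65,1.4,1.5,-12.9,0,0]]]}}

```text
time: 1.3
tool_pos: [490.1, -286.2, 100.8]
tcp_rot: [147.3, 90.0, 158.5]
ft_force: [-0.5, -1.3, 0.4]
finger_gap: 85.6
```

```bash
python3 -c "
from h import *
p,d=r.snapshot('top'); crop('top',p,(380,150,480,250),'c5.png',5)
st();go((491,-284,4),11.7)"
```

```text
t 1.35 tcp [ 490.  -286.5  101.1] [-178.8   90.  -167.6] F [ 0.02 -0.84 -0.65] M [-0.01 -0.01  0.09] gap 85.3 q [-35.5   8.2  98.4  -0.   73.4 -46.7]
now psi 11.18 tilt 0.01
shift cm [9.71 0.23 0.14] rot [-0.52 -0.01  0.  ]
```

View pics/c5.png

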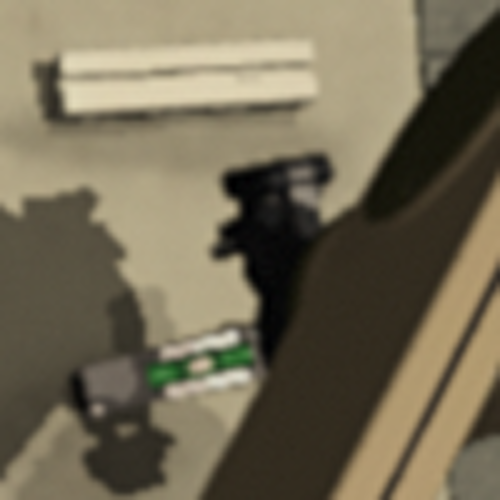

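The fingers straddle the level as planned, so I'll descend and close.

Request:
{"method": "servo_tool", "body": {"commands": [[[0,5.0,0.23,0.14,-0.5,0,0],[0,8.5,0.23,0.14,-0.5,0,0],[0,9.7,0.23,0.14,-0.5,0,0],[0,9.7,0.23,0.14,-0.5,0,0],[120,9.7,0.23,0.14,-0.5,0,0],[255,9.7,0.23,0.14,-0.5,0,0],[255,9.7,0.23,0.14,-0.5,0,0],[255,9.7,0.23,0.14,-0.5,0,0]]], "force": 40}}

```text
time: 2.15
tool_pos: [492.2, -284.2, 5.5]
tcp_rot: [-46.6, 89.9, -34.8]
ft_force: [-0.1, 1.4, 0.1]
finger_gap: 28.2
```

Request:
{"method": "servo_tool", "body": {"commands": [[[255,0,0,0,0,0,0],[255,0,0,0,0,0,0],[255,0,0,0,0,0,0]]]}}

```text
time: 2.45
tool_pos: [492.1, -284.2, 5.5]
tcp_rot: [-49.5, 89.9, -37.6]
ft_force: [-0.6, 0.6, 6.0]
finger_gap: 22.9
```

```bash
python3 -c "
from h import *
st()"
```

```text
t 2.45 tcp [ 492.1 -284.2    5.5] [-49.5  89.9 -37.6] F [-0.56  0.61  5.95] M [ 0.07  0.21 -0.04] gap 22.9 q [-35.2  15.5 101.2  -0.   63.2 -47. ]
```

```bash
python3 -c "
from h import *
go((492,-284,210),11.7);go((598,97,210),-8.4)"
```

```text
now psi 11.85 tilt 0.11
shift cm [-2.045e+01 -1.000e-02  2.000e-02] rot [0.15 0.07 0.09]
now psi 11.85 tilt 0.11
shift cm [-20.48  35.1   18.22] rot [20.25  0.09  0.07]
```

Request:
{"method": "servo_tool", "body": {"commands": [[[255,-4.0,0,0,0,0,0],[255,-9,0,0,0,0,0],[255,-14,0,0,0,0,0],[255,-19,0,0,0,0,0],[255,-20.45,4,2,5,0,0],[255,-20.45,8,4,10,0,0],[255,-20.45,12,6.2,15,0,0],[255,-20.45,16,8.3,20.2,0,0]]]}}

```text
time: 3.25
tool_pos: [539.6, -108.3, 208.7]
tcp_rot: [25.3, 90.0, 16.7]
ft_force: [1.0, 0.3, -2.3]
finger_gap: 22.9
```

```bash
python3 -c "
from h import *
st();go((598,97,140),-8.4)
p,d=r.snapshot('scene'); crop('scene',p,(200,60,440,260),'c6.png',3)"
```

```text
t 3.25 tcp [ 539.6 -108.3  208.7] [25.3 90.  16.7] F [ 0.99  0.26 -2.28] M [-0.    0.   -0.03] gap 22.9 q [-16.7   0.4  95.    0.   84.6  -8.1]
now psi -8.59 tilt 0.01
shift cm [ 6.87 21.17  2.7 ] rot [-0.19  0.01 -0.  ]
```

View pics/c6.png

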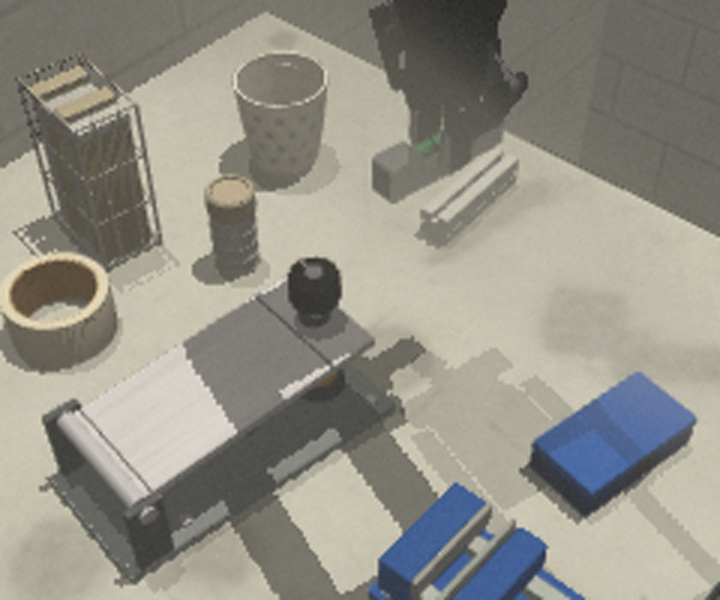

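The level is held at the upper right of the crop. I'll move it over the shelf past the knob at height, tilting it to match the shelf.

Request:
{"method": "servo_tool", "body": {"commands": [[[255,0,5,0.6,0,0,0],[255,0,10,1.3,0,0,0],[255,0,15,1.9,0,0,-2],[255,0,19,2.4,0.2,0,-4.5],[255,3,21.2,2.7,0.2,0,-4.5],[255,6.8,21.2,2.7,0.2,0,-4.5],[255,6.8,21.2,2.7,0.2,0,-4.5],[255,6.8,21.2,2.7,0.2,0,-4.5]]]}}

```text
time: 4.1
tool_pos: [596.0, 95.4, 139.9]
tcp_rot: [-92.2, 85.4, -100.7]
ft_force: [0.3, 0.2, -1.9]
finger_gap: 23.1
```

```bash
python3 -c "
from h import *
st();go((598,97,87.5),-8.4)
p,d=r.snapshot('scene'); crop('scene',p,(190,100,370,260),'c7.png',4)"
```

```text
t 4.1 tcp [596.   95.4 139.9] [ -92.2   85.4 -100.7] F [ 0.26  0.2  -1.87] M [ 0.15 -0.03  0.01] gap 23.1 q [ 6.9 13.  88.9 -4.4 79.5 16.2]
now psi -8.54 tilt 4.56
shift cm [5.2  0.6  0.19] rot [-0.13 -0.18  4.56]
```

View pics/c7.png

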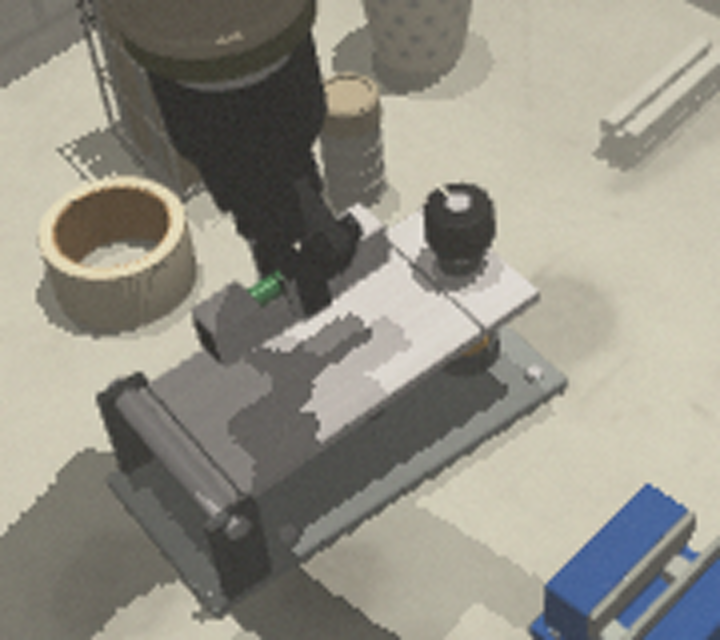

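Request:
{"method": "servo_tool", "body": {"commands": [[[255,3.5,0.4,0.1,0,0,0],[255,4.7,0.6,0.2,0,0,0],[255,4.9,0.6,0.2,0,0,0],[255,5.0,0.6,0.2,0,0,0],[255,5.1,0.6,0.2,0,0,0],[255,5.1,0.6,0.2,0,0,0]]]}}

```text
time: 4.75
tool_pos: [600.3, 97.5, 90.7]
tcp_rot: [-88.5, 85.5, -97.0]
ft_force: [-0.2, 0.3, -3.5]
finger_gap: 22.8
```

Request:
{"method": "servo_tool", "body": {"commands": [[[255,0.1,0,0,0,0,0],[255,0.1,0,0,0,0,0]]]}}

```text
time: 4.95
tool_pos: [599.6, 97.5, 88.7]
tcp_rot: [-89.5, 85.5, -98.0]
ft_force: [0.3, 0.4, -2.5]
finger_gap: 22.6
```

Request:
{"method": "servo_tool", "body": {"commands": [[[255,0.1,0,0,0,0,0],[255,0.1,0,0,0,0,0]]]}}

```text
time: 5.15
tool_pos: [599.6, 97.4, 87.5]
tcp_rot: [-89.6, 85.5, -98.2]
ft_force: [0.5, 0.8, -1.5]
finger_gap: 22.8
```

Request:
{"method": "servo_tool", "body": {"commands": [[[255,0.1,0,0,0,0,0],[255,0.1,0,0,0,0,0]]]}}

```text
time: 5.35
tool_pos: [599.6, 97.3, 86.8]
tcp_rot: [-89.6, 85.5, -98.1]
ft_force: [-2.3, -1.1, 3.1]
finger_gap: 22.8
```

Contact: the vertical force went from −2 to +3 N. Opening now.

Request:
{"method": "servo_tool", "body": {"commands": [[[150,0,0,0,0,0,0],[150,0,0,0,0,0,0],[130,0,0,0,0,0,0],[130,0,0,0,0,0,0],[130,0,0,0,0,0,0]]]}}

```text
time: 5.85
tool_pos: [599.4, 97.3, 86.2]
tcp_rot: [-89.9, 85.5, -98.5]
ft_force: [-0.4, 0.3, 0.0]
finger_gap: 42.2
```

```bash
python3 -c "
from h import *
st()
p,d=r.snapshot('scene'); crop('scene',p,(190,100,370,260),'c8.png',4)"
```

```text
t 5.85 tcp [599.4  97.3  86.2] [-89.9  85.5 -98.5] F [-0.4   0.27  0.01] M [ 0.04 -0.03  0.03] gap 42.2 q [ 7.  16.3 90.8 -4.5 74.1 16.8]
```

View pics/c8.png

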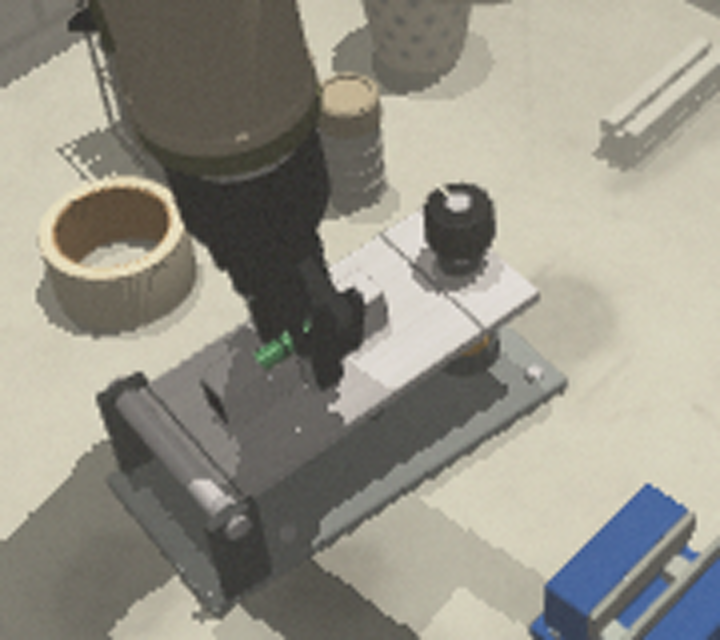

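Request:
{"method": "servo_tool", "body": {"commands": [[[130,-3,0,0,0,0,0],[130,-7,0,0,0,0,0],[255,-8,-8,0,0,0,0],[255,-8,-13,0,0,0,0],[255,-8,-13,0,0,0,0],[255,-8,-13,0,0,0,0]]]}}

```text
time: 6.5
tool_pos: [581.0, -28.5, 177.3]
tcp_rot: [-88.7, 85.4, -97.5]
ft_force: [-0.2, -0.1, 0.4]
finger_gap: 0.1
```

```bash
python3 -c "
from h import *
st()
p,d=r.snapshot('scene'); crop('scene',p,(190,100,370,260),'c9.png',4)
p,d=r.snapshot('top'); crop('top',p,(195,125,345,225),'c10.png',5)
np.save('pics/t1.npy',d)
go((595,53,130),-8.4)"
```

```text
t 6.5 tcp [581.  -28.5 177.3] [-88.7  85.4 -97.5] F [-0.22 -0.07  0.41] M [ 0.07 -0.09 -0.01] gap 0.1 q [-5.   6.9 91.7 -4.6 81.6  4.5]
now psi -8.65 tilt 4.48
shift cm [4.01 8.27 0.2 ] rot [-0.25  0.02  4.48]
```

View pics/c9.png

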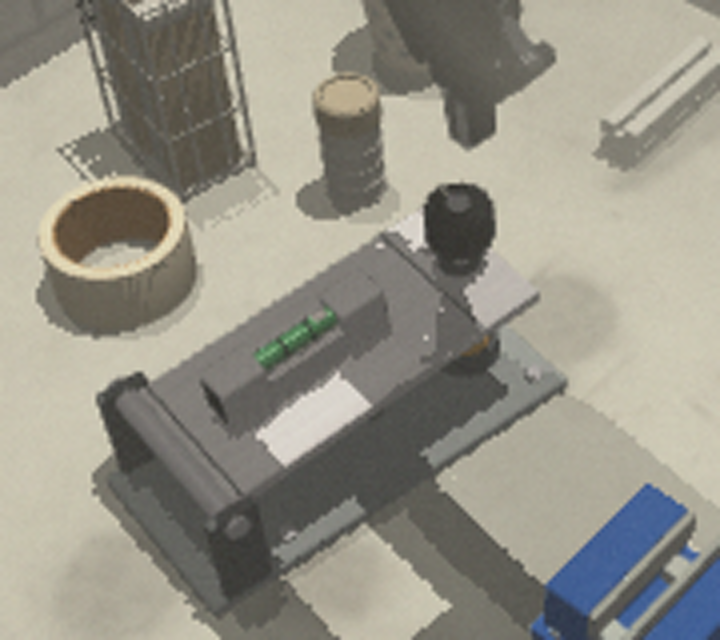

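View pics/c10.png

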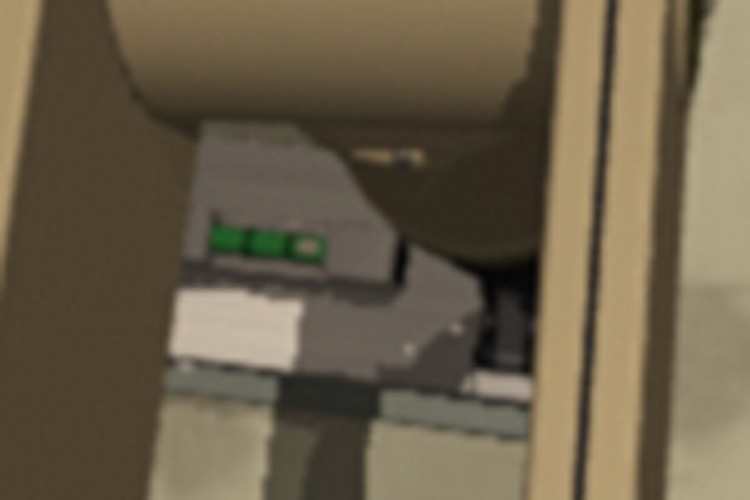

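The level stands on the shelf, released, with its bubble at the foot end (c9 ~(318,322)). I'll press the foot-side flat next.

```bash
python3 -c "
from h import *
go((594,58,125),-8.4)"
```

```text
now psi -8.65 tilt 4.48
shift cm [4.47 8.79 0.03] rot [-0.25  0.02  4.48]
```

Request:
{"method": "servo_tool", "body": {"commands": [[[255,0,4.5,0,0,0,2.2],[255,1,8.8,0,0,0,4.5],[255,4.4,8.8,0,-0.2,0,4.5],[255,4.4,8.8,0,-0.2,0,4.5],[255,4.4,8.8,0,-0.2,0,4.5]]]}}

```text
time: 7.1
tool_pos: [592.5, 59.5, 124.6]
tcp_rot: [-168.4, 89.8, -176.7]
ft_force: [0.0, 0.0, -0.1]
finger_gap: 0.2
```

```bash
python3 -c "
from h import *
st();go((594,58,98),-8.4)"
```

```text
t 7.1 tcp [592.5  59.5 124.6] [-168.4   89.8 -176.7] F [ 0.05  0.03 -0.08] M [-0.   -0.   -0.02] gap 0.2 q [ 0.8 11.1 92.6 -0.  76.5  9.1]
now psi -8.29 tilt 0.18
shift cm [ 2.66 -0.12  0.18] rot [ 0.11 -0.17  0.04]
```

Request:
{"method": "servo_tool", "body": {"commands": [[[255,0.8,-0.1,0.1,0,0,0],[255,1.1,-0.1,0.1,0,0,0],[255,1.4,-0.1,0.1,0,0,0],[255,1.7,-0.1,0.1,0,0,0],[255,2.0,-0.1,0.1,0,0,0],[255,2.2,-0.1,0.1,0,0,0],[255,2.2,-0.1,0.1,0,0,0]]]}}

```text
time: 7.8
tool_pos: [594.8, 57.2, 103.6]
tcp_rot: [-12.1, 90.0, -20.5]
ft_force: [0.3, -4.5, 5.3]
finger_gap: -0.2
```

Request:
{"method": "servo_tool", "body": {"commands": [[[255,0.1,0,0,0,0,0],[255,0.2,0,0,0,0,0],[255,0.2,0,0,0,0,0]]]}}

```text
time: 8.1
tool_pos: [594.7, 57.2, 101.8]
tcp_rot: [-23.4, 90.0, -31.8]
ft_force: [0.4, -4.6, 5.4]
finger_gap: 0.1
```

Request:
{"method": "servo_tool", "body": {"commands": [[[255,0.1,-0.3,0,0,0,0],[255,0.2,-0.3,0,0,0,0],[255,0.3,-0.3,0,0,0,0],[255,0.3,-0.3,0,0,0,0]]]}}

```text
time: 8.5
tool_pos: [594.3, 54.8, 98.9]
tcp_rot: [29.2, 90.0, 20.9]
ft_force: [0.7, 0.0, 6.9]
finger_gap: -0.4
```

Request:
{"method": "servo_tool", "body": {"commands": [[[255,0.1,0,0,0,0,0],[255,0.2,0,0,0,0,0],[255,0.2,0,0,0,0,0]]]}}

```text
time: 8.8
tool_pos: [594.6, 54.7, 98.6]
tcp_rot: [8.9, 89.9, 0.6]
ft_force: [-5.7, -1.3, 17.4]
finger_gap: -0.1
```

Request:
{"method": "servo_tool", "body": {"commands": [[[255,0,0,0,0,0,0],[255,0,0,0,0,0,0],[255,0,0,0,0,0,0],[255,0,0,0,0,0,0],[255,0,0,0,0,0,0],[255,0,0,0,0,0,0],[255,0,0,0,0,0,0],[255,0,0,0,0,0,0]]]}}

```text
time: 9.6
tool_pos: [594.6, 54.7, 98.6]
tcp_rot: [8.9, 89.9, 0.5]
ft_force: [-5.9, -0.4, 18.5]
finger_gap: -0.2
```

Request:
{"method": "servo_tool", "body": {"commands": [[[255,0,0,0,0,0,0],[255,0,0,0,0,0,0],[255,0,0,0,0,0,0],[255,0,0,0,0,0,0],[255,0,0,0,0,0,0],[255,0,0,0,0,0,0],[255,0,0,0,0,0,0],[255,0,0,0,0,0,0]]]}}

```text
time: 10.4
tool_pos: [594.6, 54.7, 98.6]
tcp_rot: [10.5, 89.9, 2.2]
ft_force: [-6.3, -0.8, 19.0]
finger_gap: -0.1
```

```bash
cat > look.py <<'E'
from h import *
import sys
k=sys.argv[1]; st()
p,d=r.snapshot('scene'); crop('scene',p,(235,155,305,215),f's{k}.png',11); np.savez(f'pics/s{k}.npz',p=p,d=d); crop('scene',p,(190,100,370,260),f'S{k}.png',4)
def fit(n,d,ref):
    w=cloud(n,d); u=np.array([.146,.989]); v=np.array([.989,-.146]); h=np.array([610.4,181.7])
    a=(w[...,:2]-h)@u; b=(w[...,:2]-h)@v
    m=(a<-15)&(a>-150)&(np.abs(b)<45)&(w[...,2]>55)&(w[...,2]<100)
    m&=~((a>-155)&(np.abs(b)<17))
    A=np.c_[a[m],b[m],np.ones(m.sum())]; z=w[...,2][m]; e=np.ones(len(z),bool)
    for _ in range(8):
        s=np.linalg.lstsq(A[e],z[e],rcond=None)[0]; e=np.abs(A@s-z)<4
    print(n,"n",e.sum(),"slope y(+y up)",s[0].round(4),"cross",s[1].round(4),"z@hinge",s[2].round(1))
fit('scene',d,None)
p,d=r.snapshot('top'); fit('top',d,None); crop('top',p,(195,125,345,225),f'T{k}.png',5); np.savez(f'pics/t{k}.npz',p=p,d=d)
d0=np.load('pics/top0.npy'); fit('top',d0,None); fit('scene',np.load('pics/scene0.npy'),None)
E
python3 look.py 1
```

```text
t 10.4 tcp [594.6  54.7  98.6] [10.5 89.9  2.2] F [-6.34 -0.76 18.98] M [0.   1.03 0.02] gap -0.1 q [ 0.3 12.6 93.7  0.  73.6  8.7]
scene n 832 slope y(+y up) 0.0519 cross 0.001 z@hinge 74.2
top n 483 slope y(+y up) 0.0502 cross 0.0033 z@hinge 75.2
top n 1508 slope y(+y up) -0.0815 cross -0.0009 z@hinge 75.3
scene n 1165 slope y(+y up) -0.0791 cross -0.0023 z@hinge 74.6
```

View pics/s1.png

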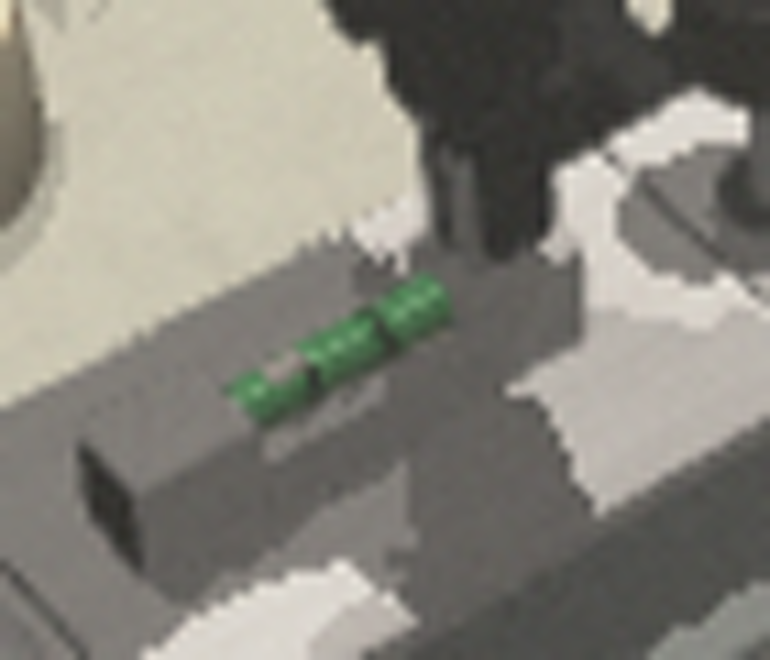

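View pics/T1.png

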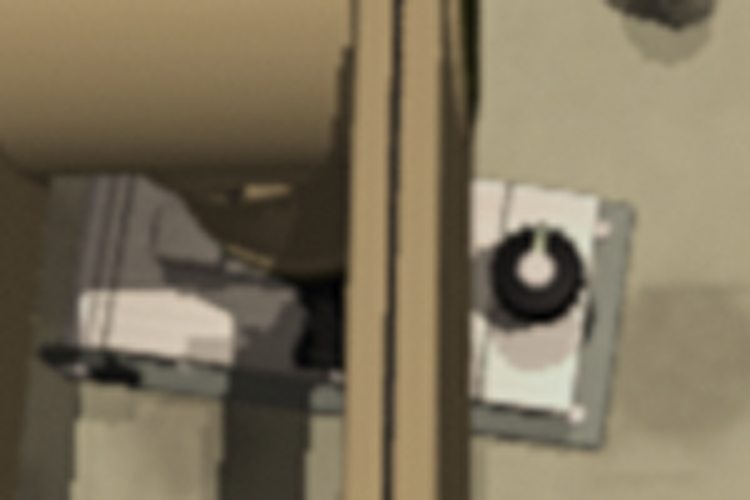

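Depth fits agree on a pressed slope of 0.050–0.052 (down to the foot), and the unpressed reference reads ±0.080. In s1 the lines are at (313,378) and (388,328) and the bubble at (285,367), about 12.5 mm off, which is also 0.05. So the knob needs about +1.0 rad. I'll lift slowly and go to the knob.

Request:
{"method": "servo_tool", "body": {"commands": [[[255,-0.3,0,0,0,0,0],[255,-0.7,0.1,0,0,0,0],[255,-1.1,0.2,0,0,0,0],[255,-1.5,0.3,0,0,0,0],[255,-2.0,0.3,0,0,0,0],[255,-4,0.3,0,0,0,0],[255,-8,0,0,0,0,0],[255,-9.5,0,0,0,0,0]]]}}

```text
time: 11.3
tool_pos: [595.0, 54.2, 194.9]
tcp_rot: [1.7, 89.8, -6.6]
ft_force: [0.6, 0.6, 1.8]
finger_gap: -0.2
```

```bash
python3 -c "
from h import *
st();go((580.3,-16.2,180),-40)"
```

```text
t 11.3 tcp [595.   54.2 194.9] [ 1.7 89.8 -6.6] F [0.57 0.65 1.8 ] M [ 0.02 -0.01  0.  ] gap -0.2 q [ 0.3  8.  88.5 -0.  83.3  8.7]
now psi -8.36 tilt 0.18
shift cm [ 1.49 -7.18 -0.43] rot [31.64  0.18 -0.06]
```

Request:
{"method": "servo_tool", "body": {"commands": [[[50,0,-3,-0.2,8,0,0],[50,0,-7.2,-0.4,16,0,0],[50,0,-7.2,-0.4,24,0,0],[50,1.5,-7.2,-0.4,31.6,0.2,0],[50,1.5,-7.2,-0.4,31.6,0.2,0],[50,1.5,-7.2,-0.4,31.6,0.2,0],[50,1.5,-7.2,-0.4,31.6,0.2,0]]]}}

```text
time: 12.0
tool_pos: [579.6, -15.8, 176.7]
tcp_rot: [-163.2, 89.8, 157.0]
ft_force: [0.3, -0.1, 0.2]
finger_gap: 68.5
```

```bash
python3 -c "
from h import *
st();go((580.3,-16.2,104),-40)
p,d=r.snapshot('scene'); crop('scene',p,(190,80,370,260),'k1.png',4)"
```

```text
t 12.0 tcp [579.6 -15.8 176.7] [-163.2   89.8  157. ] F [ 0.32 -0.14  0.22] M [ 0.02 -0.04  0.01] gap 68.5 q [-6.7  6.3 92.2  0.1 81.6 33.1]
now psi -39.75 tilt 0.2
shift cm [7.27 0.02 0.1 ] rot [ 0.25 -0.19  0.06]
```

View pics/k1.png

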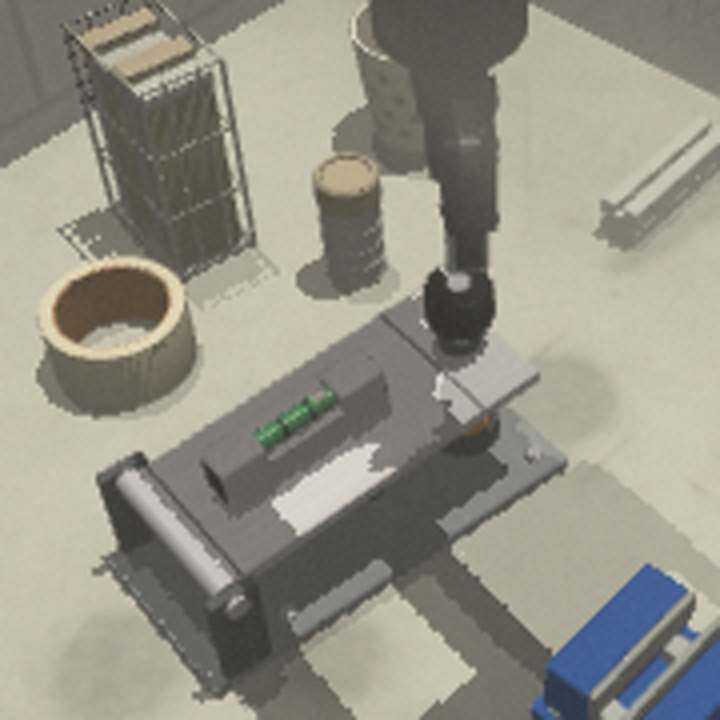

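The jaws are over the knob (k1 ~(458,300)) and the level stayed put. Descending.

Request:
{"method": "servo_tool", "body": {"commands": [[[50,3,0,0,0,0,0],[50,4.5,0,0.1,0,0,0],[50,6,0,0.1,0,0,0],[50,7.2,0,0.1,0,0,0],[50,7.2,0,0.1,0,0,0]]]}}

```text
time: 12.55
tool_pos: [578.7, -16.4, 102.1]
tcp_rot: [-155.1, 89.6, 164.9]
ft_force: [-0.2, -0.4, -0.6]
finger_gap: 68.9
```

Request:
{"method": "servo_tool", "body": {"commands": [[[255,0,0,0,0,0,0],[255,0,0,0,0,0,0],[255,0,0,0,0,0,0],[255,0,0,0,0,0,0],[255,0,0,0,0,0,0]]], "force": 40}}

```text
time: 13.05
tool_pos: [580.8, -16.5, 105.7]
tcp_rot: [175.8, 89.9, 135.8]
ft_force: [-2.3, 1.8, 5.5]
finger_gap: 37.1
```

```bash
python3 -c "
from h import *
st()"
```

```text
t 13.05 tcp [580.8 -16.5 105.7] [175.8  89.9 135.8] F [-2.34  1.77  5.54] M [ 0.22  0.45 -0.01] gap 37.1 q [-6.7 10.  95.9  0.1 74.2 33.2]
```

```bash
python3 -c "
from h import *
st()
p,d=r.snapshot('scene'); crop('scene',p,(260,110,360,210),'k2.png',7)"
```

```text
t 13.05 tcp [580.8 -16.5 105.7] [175.8  89.9 135.8] F [-2.34  1.77  5.54] M [ 0.22  0.45 -0.01] gap 37.1 q [-6.7 10.  95.9  0.1 74.2 33.2]
```

View pics/k2.png

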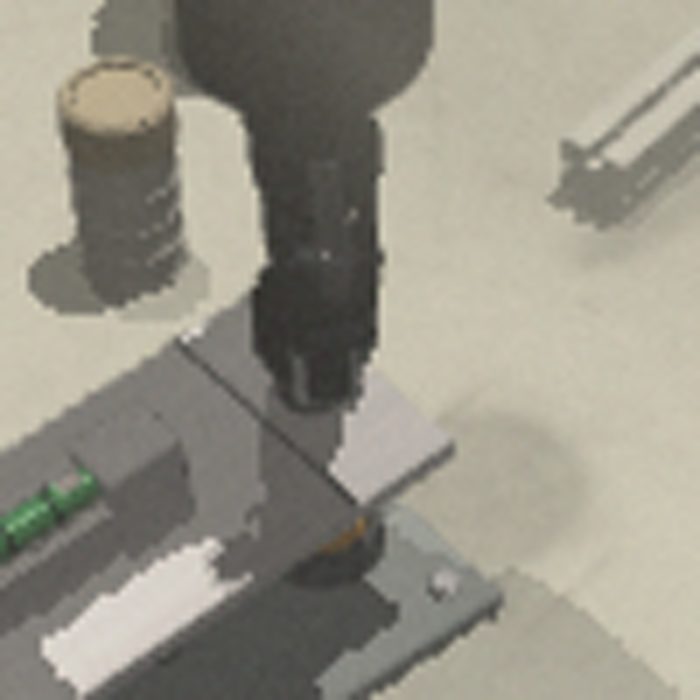

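Request:
{"method": "servo_tool", "body": {"commands": [[[255,-0.1,0,0,-5,0,0],[255,-0.2,0,0,-12,0,0],[255,-0.33,0,0,-19,0,0],[255,-0.45,0,0,-26,0,0],[255,-0.58,0,0,-33,0,0],[255,-0.7,0,0,-40,0,0],[255,-0.82,0,0,-47,0,0],[255,-0.94,0,0,-54,0,0]]]}}

```text
time: 13.9
tool_pos: [581.5, -16.7, 115.2]
tcp_rot: [69.1, 89.9, 83.5]
ft_force: [2.1, 1.1, 3.7]
finger_gap: 37.2
```

```bash
python3 -c "
from h import *
st();go((580.3,-16.2,115.5),17.8)"
```

```text
t 13.9 tcp [581.5 -16.7 115.2] [69.1 89.9 83.5] F [2.11 1.11 3.66] M [ 0.17 -0.31 -0.22] gap 37.2 q [ -6.7   9.4  95.5   0.1  75.1 -21.1]
now psi 14.33 tilt 0.07
shift cm [-0.03  0.08 -0.1 ] rot [-3.47  0.03 -0.07]
```

Request:
{"method": "servo_tool", "body": {"commands": [[[255,-0.06,0,0,-3.5,0,0],[255,-0.06,0,0,-3.5,0,0],[255,-0.06,0,0,-3.5,0,0]]]}}

```text
time: 14.2
tool_pos: [581.5, -16.7, 115.8]
tcp_rot: [64.1, 89.9, 81.5]
ft_force: [3.2, 1.2, 5.2]
finger_gap: 36.7
```

```bash
python3 -c "
from h import *
st();go((594,53,190),-8.4)"
```

```text
t 14.2 tcp [581.5 -16.7 115.8] [64.1 89.9 81.5] F [3.23 1.2  5.24] M [ 0.13 -0.59  0.08] gap 36.7 q [ -6.7   9.4  95.5   0.1  75.1 -24.2]
now psi 17.44 tilt 0.07
shift cm [-7.41  6.28  3.28] rot [ 2.584e+01  2.000e-02 -7.000e-02]
```

Request:
{"method": "servo_tool", "body": {"commands": [[[50,0,0,0,0,0,0],[50,0,0,0,0,0,0],[50,0,0,0,0,0,0],[50,-3,0,0,0,0,0],[50,-7.4,0,0,0,0,0],[255,-7.4,2,1.1,8.6,0,0],[255,-7.4,4,2.2,17,0,0],[255,-7.4,6.3,3.3,25.5,0,0]]]}}

```text
time: 15.0
tool_pos: [592.9, 53.5, 188.6]
tcp_rot: [167.5, 89.8, 159.1]
ft_force: [0.2, 0.2, 0.2]
finger_gap: 25.8
```

Request:
{"method": "servo_tool", "body": {"commands": [[[255,0,0,0,0,0,0],[255,0,0,0,0,0,0],[255,0,0,0,0,0,0]]]}}

```text
time: 15.3
tool_pos: [592.5, 52.6, 188.1]
tcp_rot: [174.0, 89.8, 166.2]
ft_force: [0.2, -0.2, -0.8]
finger_gap: 0.1
```

```bash
python3 -c "
from h import *
st();go((593.5,57,125),-8.4)
p,d=r.snapshot('scene'); crop('scene',p,(190,80,370,260),'k3.png',4)"
```

```text
t 15.3 tcp [592.5  52.6 188.1] [174.   89.8 166.2] F [ 0.17 -0.24 -0.83] M [ 0.04  0.06 -0.07] gap 0.1 q [ 0.1  8.2 89.   0.1 83.   7.9]
now psi -7.84 tilt 0.23
shift cm [6.31 0.45 0.06] rot [ 0.56 -0.23 -0.02]
```

View pics/k3.png

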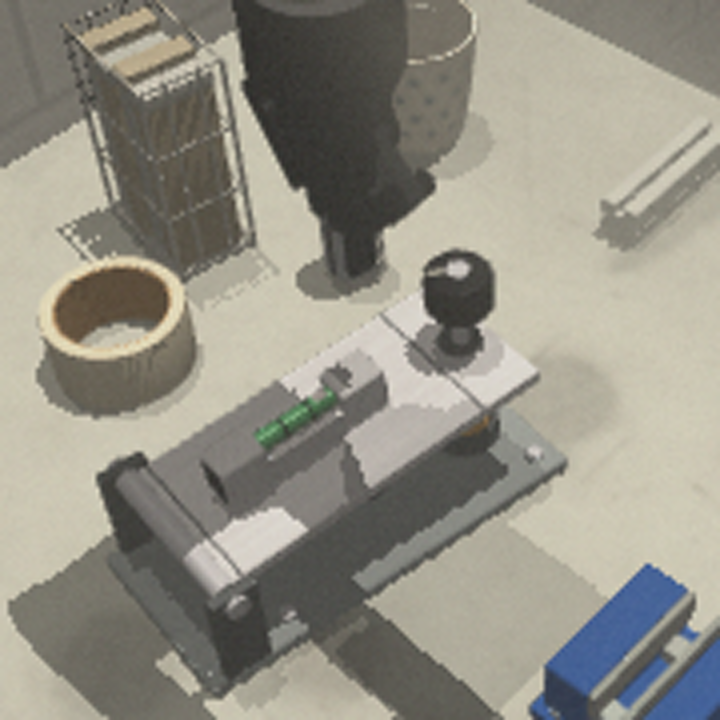

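The knob rose and its mark turned. I'll press again.

Request:
{"method": "servo_tool", "body": {"commands": [[[255,4,0.4,0,0.6,0,0],[255,6.3,0.4,0,0.6,0,0],[255,7.2,0.4,0,0.6,0,0],[255,7.5,0.3,0,0.6,0,0],[255,7.8,0.2,0,0.6,0,0],[255,8.1,0.1,0,0.6,0,0],[255,8.1,0.1,0,0.6,0,0]]]}}

```text
time: 16.05
tool_pos: [593.6, 54.1, 108.6]
tcp_rot: [138.2, 89.9, 129.7]
ft_force: [-1.8, 0.2, 2.8]
finger_gap: 0.0
```

```bash
python3 -c "
from h import *
st();"
```

```text
t 16.05 tcp [593.6  54.1 108.6] [138.2  89.9 129.7] F [-1.84  0.16  2.8 ] M [-0.06  0.1  -0.02] gap 0.0 q [ 0.2 12.  93.3  0.1 74.7  8.8]
```

Request:
{"method": "servo_tool", "body": {"commands": [[[255,0.1,0,0,0,0,0],[255,0.2,-0.1,0,0,0,0],[255,0.3,-0.1,0,0,0,0],[255,0.3,-0.1,0,0,0,0]]]}}

```text
time: 16.45
tool_pos: [593.4, 53.2, 105.2]
tcp_rot: [145.2, 89.9, 136.6]
ft_force: [1.6, -1.1, 4.9]
finger_gap: -0.1
```

Request:
{"method": "servo_tool", "body": {"commands": [[[255,0.1,0,0,0,0,0],[255,0.1,0,0,0,0,0],[255,0.1,0,0,0,0,0]]]}}

```text
time: 16.75
tool_pos: [593.4, 53.2, 105.0]
tcp_rot: [146.0, 89.9, 137.4]
ft_force: [-0.9, -1.4, 9.8]
finger_gap: 0.3
```

Request:
{"method": "servo_tool", "body": {"commands": [[[255,0.05,0,0,0,0,0],[255,0.05,0,0,0,0,0],[255,0.05,0,0,0,0,0],[255,0.05,0,0,0,0,0],[255,0.05,0,0,0,0,0],[255,0.05,0,0,0,0,0],[255,0.05,0,0,0,0,0],[255,0.05,0,0,0,0,0]]]}}

```text
time: 17.55
tool_pos: [593.5, 53.2, 104.9]
tcp_rot: [141.2, 89.9, 132.6]
ft_force: [-2.7, -2.2, 12.8]
finger_gap: 0.0
```

Request:
{"method": "servo_tool", "body": {"commands": [[[255,0,0,0,0,0,0],[255,0,0,0,0,0,0],[255,0,0,0,0,0,0],[255,0,0,0,0,0,0],[255,0,0,0,0,0,0],[255,0,0,0,0,0,0],[255,0,0,0,0,0,0],[255,0,0,0,0,0,0]]]}}

```text
time: 18.35
tool_pos: [593.5, 53.1, 104.9]
tcp_rot: [143.8, 89.9, 135.3]
ft_force: [-3.0, -2.1, 12.0]
finger_gap: -0.2
```

```bash
python3 look.py 2
```

```text
t 18.35 tcp [593.5  53.1 104.9] [143.8  89.9 135.3] F [-3.01 -2.12 11.96] M [-0.33  0.55  0.03] gap -0.2 q [ 0.2 12.2 93.5  0.1 74.3  8.7]
scene n 866 slope y(+y up) 0.0022 cross 0.0003 z@hinge 74.3
top n 487 slope y(+y up) -0.0002 cross -0.0061 z@hinge 75.1
top n 1508 slope y(+y up) -0.0815 cross -0.0009 z@hinge 75.3
scene n 1165 slope y(+y up) -0.0791 cross -0.0023 z@hinge 74.6
```

View pics/s2.png

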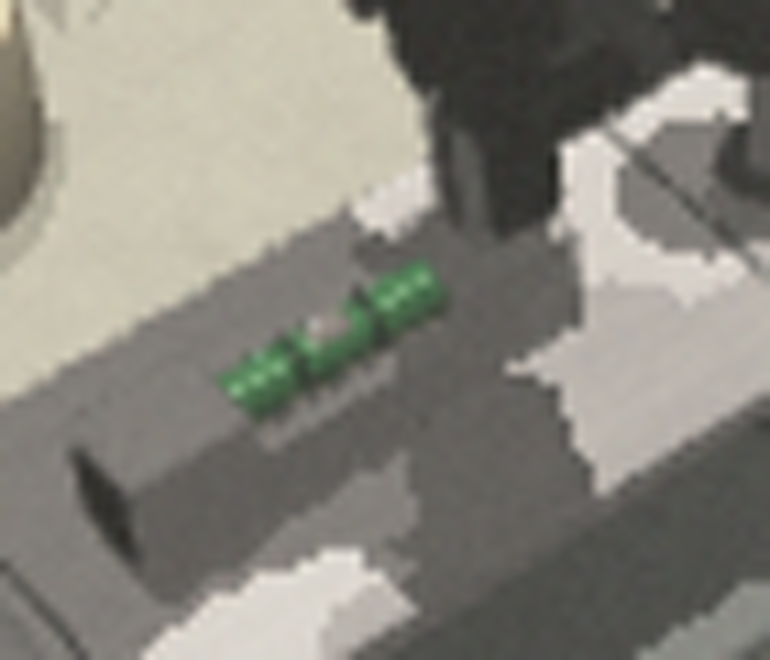

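View pics/S2.png

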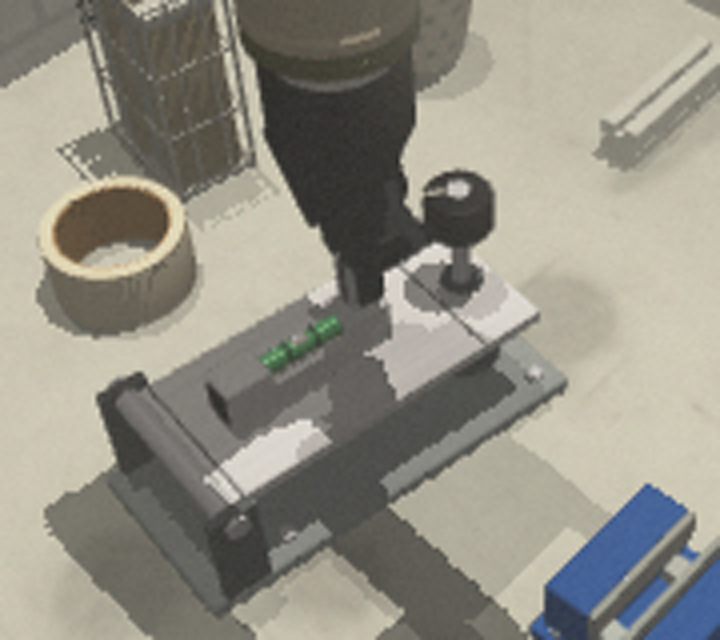

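The bubble (s2 ~(325,325)) is centred between the lines at (300,350) and (372,310). The depth slopes are about 0.000 and 0.002, and the press is 12 N. Handing in.

```bash
python3 -c "
from h import *
st(); print(r.hand_in())"
```

```text
t 18.45 tcp [593.5  53.2 104.9] [143.4  89.9 134.8] F [-2.66 -1.58 13.63] M [-0.39  0.47  0.04] gap -0.1 q [ 0.2 12.2 93.5  0.1 74.3  8.7]
the job is handed in; nothing more can be done
None
```

I placed the level lengthwise on the shelf, let go of it, and set the foot so the bubble sits between the lines. I handed in at 18.45 s with the fingers still pressing the level. The hand-in reported no verdict.

- **First press:** the shelf sloped down toward the foot by 0.050–0.052 rad from depth, and about 0.05 rad from the bubble. I turned the knob by about +57.4° (1.0 rad).
- **Last check:** with 12–14 N on the flat nearer the foot, the bubble stood in the middle between the lines. The shelf slope from depth was −0.000 rad (top camera) and +0.002 rad (scene camera).
- **Seating and contact:** the fingertip height of 104.9 mm fits the 105 mm expected for a level shelf. The force rose stiffly at the end of the press, so the shelf bears on its foot. In the last picture the fingers touch only the level, and I touched none of the other things on the bench.
- **Small disagreements:** the fingers read 37 mm on the 41 mm knob, probably because they gripped its rounded part. The force reading also showed 2–3 N sideways during the final press.

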